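# Stack the gauge plates on the sensor stage and hold the enabling plunger

## Task

Build the thickness-check pile on the measuring stage: lay the white ceramic plate on the raised brass pad and the green glass plate on top of it, both squarely in line with the pad and set down rather than dropped. Then let the measurement run by pressing the black mushroom plunger of the yellow enabling switch half-way down (12 mm, the green band entering the housing), never as far as the red part beyond 20 mm, and finish while still holding it there with the gripper; leave the spare plate and everything else where they are.

Things in the scene. Friction and masses are not known exactly. Their poses are not given: they have to be found in the camera images.
- ceramic_plate: White ceramic gauge plate, 70 x 50 x 12 mm, 0.10 to 0.20 kg, lying flat on the thin blue mat. Origin at the centre of the block; x along the 70 mm length, y along the 50 mm width, z up through the thickness. It is one of three plates in a row on the mat, in any order, about 20 mm apart end to end; the 50 mm width is the free way to grip.
- glass_plate: Clear green glass plate of the same size, 70 x 50 x 12 mm, 0.08 to 0.15 kg, lying flat on the same mat. Origin and axes as for the ceramic plate.
- mat: Thin blue mat fixed to the table, 270 x 130 x 4 mm, on which the three plates lie: to the left or to the right of the stage. Origin at the centre of its underside, x along its length.
- pad (a point): Centre of the top of the brass pad, 70 x 50 x 6 mm, with a small black window in its centre, fixed on the middle of the stage: a dark 140 x 160 mm slab (x by y) 10 mm thick on a short black column, its top 120 mm above the table, so the pad's top is at 126 mm. Pad x is along its 70 mm length, y along its 50 mm width, z up. Nothing else stands on or above the slab.
- plunger (a joint): Travel of the enabling plunger in m: 0 when free (up), 0.024 at the bottom stop; it goes straight down. The spring pushes back with 2 N at first touch, rising by 0.5 N per mm (about 8 N at 12 mm), and returns it when let go. The stem shows, from the housing up: 9 mm of steel, a green band 6 mm wide (travel 9 to 15 mm brings it into the housing), then red.
- plunger_top (a point): Centre of the flat top of the plunger's black mushroom cap, 44 mm in diameter and 10 mm thick. Free, it is 91 mm above the table; at half-way, 79 mm. The plunger stands in the middle of a fixed yellow housing, 90 x 90 mm and 55 mm high, to the left or right of the stage, on the side where the mat is not.
- spare_plate: Dark steel-coloured plate, 70 x 50 x 12 mm, the third on the mat; stays there. Origin at its centre, x along its length.
- lens_cap: Black disc 62 mm across, 12 mm high, with a red spot, on the table about 105 mm beyond the plunger. Leave alone. Origin at the centre of its underside.
- adapter_ring: Brass ring 48 mm across, 14 mm high, on the table. Leave alone. Origin at the centre of its underside.
- screwdriver: Screwdriver lying on the table beyond the stage. Leave alone.
- cleaner_bottle: Small white bottle with blue label, 48 mm across, 120 mm high, standing on the far side of the table. Leave alone. Origin at the centre of its underside.
- case: Closed grey and blue plastic case, 70 x 110 x 33 mm, on the far side of the table. Leave alone. Origin at the centre of its underside.
- brush: Small brush lying on the table between the robot and the stage. Leave alone.
There are look-alikes about, which are no part of the job. There is more than one size of the part that bears plunger; the job needs the largest.

How it is judged:
By the outcome, as a careful person would: the job done as asked, in the order asked, and still so for the second after the job is handed in, while the arm keeps its last pose, push and grip.
It also fails if it takes over 72 s, if anything falls off the work surface, if the arm or the gripper's body presses on something with over 40 N, if the wrist force passes 120 N, or if a joint passes its speed limit or range.

## Robot

A 6-joint arm with a two-finger parallel gripper is mounted at the origin on the work surface. World frame = base frame: x ahead of the robot, y to its left, z up, the work surface at z = 0. Lengths are in mm, angles in rad, forces in N, time in s.
With the tool pointing down it reaches from about 275 to 1000 mm from the base axis. Payload 8.4 kg.
Tool frame: the origin (TCP) lies between the finger pads; the fingertips stand 17 mm ahead of it and the grasp point (between the pads) lies 2 mm behind it (r.tcp_to_tips is the distance from the TCP to the fingertips, in mm); z points along the fingers, y is the line along which they close (so a half turn about z gives the same grasp; the last joint's range is limited). The gripper opens to 85 mm and grips with 20 to 120 N. Pads are 22 mm wide; open, the fingers measure 114 mm over their backs; the gripper's body (76 mm by 85 mm) begins 54 mm behind the grasp point. The pads swing forward as they close: fully open they stand 13 mm farther back than shut.
Start: joints at [1.176, 0.353, 1.633, -0, 1.155, -0.002], TCP at [239.234, 577.404, 248.281] pointing down, gripper open.
Joint ranges: [-2.63, 2.63], [-0.92, 2.1], [0.06, 2.66], [-1.3, 4.44], [0, 2.69], [-3.02, 3.02]. Speed limits (rad/s): [2.22, 2.22, 2.79, 3.14, 3.14, 3.14].

## Interface

Orientations are given as [roll, pitch, yaw] about the fixed x, y, z axes, in that order (R = Rz(yaw) Ry(pitch) Rx(roll)).
In Python, from rig import r gives the robot as it stands. The module is installed in compiled form; this text tells all that it offers.
- The arm moves only by the tool apply_moves, never from a script. Its argument "series" is text: rows parted by semicolons, each of 7 numbers parted by spaces: the shift along the tool's x, y, z in cm, then the turn, a rotation vector about the tool's x, y, z in rad, then the gripper's target within -1 to 1 (shut at 1, half-way at 0, fully open at -1). In form: tx ty tz rx ry rz fingers; .... A call has exactly 10 rows; each row shifts and turns the commanded pose from where the row before left it, along the tool's axes as they then stand; what a row does not reach is not made up. A row lasts 1/12 s, in which the tool goes at most 41.7 mm and 7.16 degrees, less where a joint would pass 70% of its speed; a pose out of reach is approached as far as the arm can. A call with a gripper value outside its range is refused whole. The fingers move at their own pace and stop on an object; "squeeze" is the grip in N (left out, the last holds). Time passes only in rows, so rows that do not move let the fingers close, or fill a call up. It gives the time, the measured TCP pose, the force and the opening at its end, in the units of the state.
- r.sense(): the state, without advancing time (a new reading comes with each control period).
- r.grab_frame(name): name is "side" or "top"; returns the picture (384x512x3 uint8, blue, green, red); there is no depth.
- r.camera_info(name): a dict with "K" (3x3 intrinsics, pixels), "extrinsics" (4x4, takes a point from camera to world coordinates). Camera axes: x right, y down, z forward; pixel columns grow to the right and rows downward; lengths in mm; the calibration is good to about 2 mm. A picture is of the moment at which its call begins. camera_info takes no time and is no camera call.
- r.sign_off(): hands the job in, once; it reports no verdict.
The state is a dict: "clock": time; "qpos": joint angles; "qvel": joint speeds; "joint_efforts": joint torques, N m; "eef_pos": TCP position; "tcp_rot": TCP orientation; "contact_force": force on the tool from outside, world axes, zero at the start; "wrist_torque": the same for the moment, N m; "opening": opening from 0.0 (shut) to 1.0 (fully open).
Only numpy, scipy, OpenCV 4.12 (cv2) and the standard library are available. Lean on these libraries where they do the work, as an engineer would, in place of code of your own. Each camera call takes 0.05 s, during which the arm holds its last target. There are 200 camera calls.

## Working session

There is one attempt and no reset: what is moved stays moved. The work goes in short steps, Python scripts to look and compute and a tool call to move; the robot and the scene stay as the last step left them, time stands still between calls to the robot, and variables do not carry over. Pictures are saved under pics/ and viewed, on a budget of 10 in all, crops included, one or two more only if the job needs it, and the job is handed in when it is done.

Besides the shell and the picture viewer there is one more tool, called after "Emit:" by a JSON object that holds its "api" and its "payload". apply_moves: Moves the arm, as the interface text tells. Its arguments: {"type":"object","properties":{"series":{"type":"string"},"squeeze":{"type":"number"}},"required":["series"]}

```bash
mkdir -p pics
python3 - <<'E'
from rig import r
import cv2
for n in("top","side"):
    cv2.imwrite(f"pics/{n}0.png",cv2.resize(r.grab_frame(n),(800,600),interpolation=cv2.INTER_CUBIC))
    i=r.camera_info(n);print(n,i["K"],i["extrinsics"])
s=r.sense();print(s)
E
```

```text
top [[415.33040685   0.         252.61284463]
 [  0.         415.33040685 191.28394536]
 [  0.           0.           1.        ]] [[ 8.03996038e-03 -9.90611775e-01  1.36468570e-01  3.69479126e+02]
 [-9.99961163e-01 -8.45737431e-03 -2.47915283e-03 -7.66419703e+00]
 [ 3.61004376e-03 -1.36443338e-01 -9.90641299e-01  1.45416794e+03]
 [ 0.00000000e+00  0.00000000e+00  0.00000000e+00  1.00000000e+00]]
side [[398.48300618   0.         251.1490381 ]
 [  0.         398.48300618 193.80314373]
 [  0.           0.           1.        ]] [[ 9.95112869e-01 -3.44128501e-02  9.25534065e-02  4.64774861e+02]
 [-9.68839196e-02 -5.21342035e-01  8.47830165e-01 -9.61172119e+02]
 [ 1.90757289e-02 -8.52653645e-01 -5.22128220e-01  7.01620728e+02]
 [ 0.00000000e+00  0.00000000e+00  0.00000000e+00  1.00000000e+00]]
{'clock': 0.1, 'qpos': array([ 1.17560315e+00,  3.53583743e-01,  1.63405949e+00, -3.71425196e-05,
        1.15521791e+00, -2.41186507e-03]), 'qvel': array([ 0.00147614, -0.00063192, -0.00342302, -0.002808  ,  0.00188872,
       -0.00081007]), 'joint_efforts': array([-1.65839741e-03, -6.06353259e+01, -3.42819107e+01, -1.43332468e-04,
        4.00130753e-03,  1.00904322e-05]), 'eef_pos': array([239.08300856, 577.01754205, 247.63383259]), 'tcp_rot': array([-3.14032408e+00,  3.09024834e-05,  2.74882638e+00]), 'contact_force': array([-0.10548438,  0.11558097, -0.60234374]), 'wrist_torque': array([0.02309829, 0.02213751, 0.00079748]), 'opening': 1.0006364900539195}
```

View pics/top0.png

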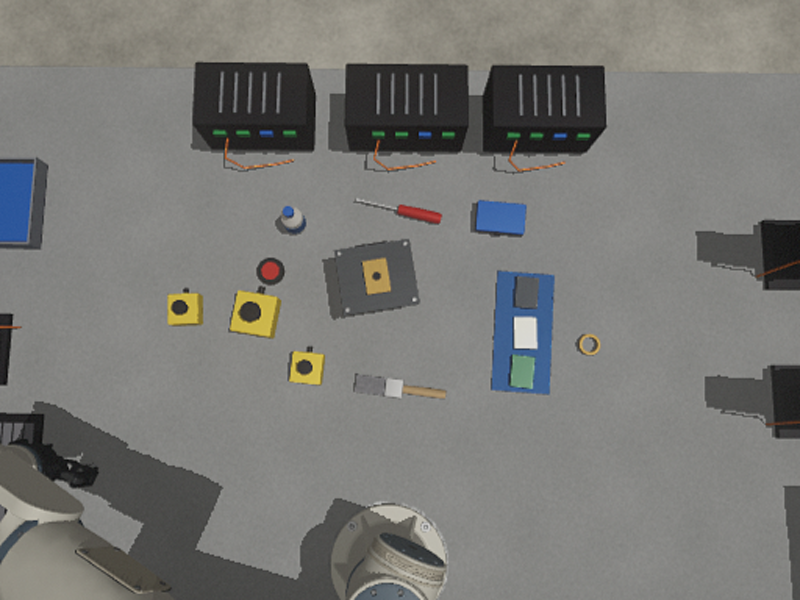

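View pics/side0.png

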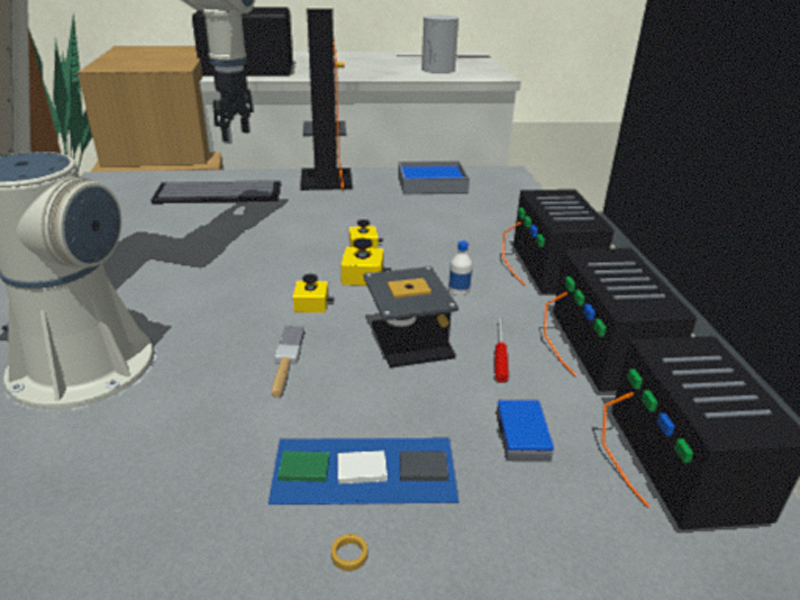

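The top view shows the white plate at (525,332), the green at (522,372), the spare at (526,292), the pad at (376,276), and the largest plunger at (251,313). The side view agrees. Next I fit the object models to both images.

```bash
cat > h.py <<'E'
from rig import r
import cv2, numpy as np
from scipy.optimize import minimize
def proj(n,P):
    i=r.camera_info(n);T=np.linalg.inv(i["extrinsics"]);p=(np.c_[P,np.ones(len(P))]@T.T)[:,:3]@i["K"].T
    return p[:,:2]/p[:,2:]
def unproj(n,uv,z):
    i=r.camera_info(n);d=i["extrinsics"][:3,:3]@np.linalg.inv(i["K"])@[*uv,1];o=i["extrinsics"][:3,3]
    return o+d*(z-o[2])/d[2]
def box(p,sz,z0):
    c,s=np.cos(p[2]),np.sin(p[2])
    return np.array([[p[0]+c*a*sz[0]/2-s*b*sz[1]/2,p[1]+s*a*sz[0]/2+c*b*sz[1]/2,z0+h*sz[2]] for a in(-1,1) for b in(-1,1) for h in(0,1)])
def fit(n,im,p0,sz,z0,fg,bg,m=4):
    im=im.astype(float);P=proj(n,box(p0,np.add(sz,[24,24,0]),z0));u0,v0=np.floor(P.min(0)).astype(int)-1;u1,v1=np.ceil(P.max(0)).astype(int)+2
    fg,bg=np.array(fg,float),np.array(bg,float)
    A=np.clip((im[v0:v1,u0:u1]-bg)@(fg-bg)/((fg-bg)@(fg-bg)),0,1)
    def cost(p):
        S=12;h=cv2.convexHull(proj(n,box(p,sz,z0)).astype(np.float32))[:,0]
        M=np.zeros(((v1-v0)*S,(u1-u0)*S),np.float32)
        cv2.fillConvexPoly(M,np.round(((h-[u0,v0]+.5)*S-.5)*16).astype(np.int32),1,shift=4)
        return ((cv2.resize(M,(u1-u0,v1-v0),interpolation=cv2.INTER_AREA)-A)**2).mean()
    b=None
    for dy in(-.08,.08):
        q=minimize(cost,p0,method="Nelder-Mead",options=dict(initial_simplex=np.add(p0,[[0,0,dy],[6,0,0],[0,6,0],[-4,-4,-dy]]),xatol=.01,fatol=1e-7))
        if b is None or q.fun<b.fun:b=q
    return b.x,b.fun
E
python3 - <<'E'
from h import *
f={n:r.grab_frame(n) for n in("top","side")}
for n in f: cv2.imwrite(f"pics/{n}_raw.png",f[n])
k=.64
g={"white":((525,332),16,(70,50,12),4),"green":((522,372),16,(70,50,12),4),"spare":((526,292),16,(70,50,12),4),"pad":((376,276),126,(70,50,6),120)}
mat=lambda n,P:np.median(f[n][tuple((np.round(proj(n,P)).astype(int)).T[::-1])],axis=0)
for name,(uv,z,sz,z0) in g.items():
    w=unproj("top",np.array(uv)*k,z)
    for n in f:
        p0=[w[0],w[1],0.]
        up=lambda s:np.array([[w[0]+a*s[0]/2,w[1]+b*s[1]/2,z] for a in(-.5,.5,.3,-.3) for b in(-.5,.5)])
        fg=mat(n,up(sz[:2]));
        bg=mat(n,np.array([[w[0]+a,w[1]+b,4 if z0==4 else 120] for a in(-20,0,20) for b in(-42,42)]))
        print(name,n,np.round(w[:2],1),fg,bg,*[np.round(t,4) for t in fit(n,f[n],p0,sz,z0,fg,bg)])
for nm,uv,z in(("cap",(250.5,312.5),91),):
    print(nm,unproj("top",np.array(uv)*k,z))
big=lambda n,c,s:cv2.resize(f[n][c[1]-s:c[1]+s,c[0]-s:c[0]+s],(400,400),interpolation=cv2.INTER_NEAREST)
cv2.imwrite("pics/crops.png",np.hstack([big("top",(160,200),25),big("side",(231,163),25)]))
E
```

```text
white top [ 495.8 -301.5] [208.5 215.  216. ] [143.   95.5  61. ] [ 4.96499e+02 -3.02348e+02  8.50000e-03] 0.0063
white side [ 495.8 -301.5] [219. 226. 221.] [156.   96.5  54.5] [ 4.960439e+02 -2.977547e+02 -1.140000e-02] 0.0125
green top [ 407.3 -293.2] [124.  152.5 111. ] [145.5  98.   64.5] [ 4.095021e+02 -2.945428e+02 -1.070000e-01] 0.0949
green side [ 407.3 -293.2] [ 75.5 117.5  50. ] [157.5  95.   46. ] [ 4.106417e+02 -2.897967e+02 -9.190000e-02] 0.018
spare top [ 585.7 -305.5] [92.5 89.5 86. ] [141.5  95.5  63.5] [ 5.863098e+02 -3.044787e+02 -8.990000e-02] 0.0469
spare side [ 585.7 -305.5] [91.  86.5 79.5] [156.  92.  43.] [ 5.875611e+02 -3.034217e+02 -7.860000e-02] 0.045
pad top [600.1  28.2] [ 85.5 150.5 179.5] [84.5 83.5 82. ] [6.017647e+02 2.843330e+01 1.650000e-01] 0.0268
pad side [600.1  28.2] [ 65.  155.5 194. ] [85.  84.  76.5] [6.030474e+02 3.379490e+01 1.582000e-01] 0.028
cap [525.62357032 293.33322344  91.        ]
```

View pics/crops.png

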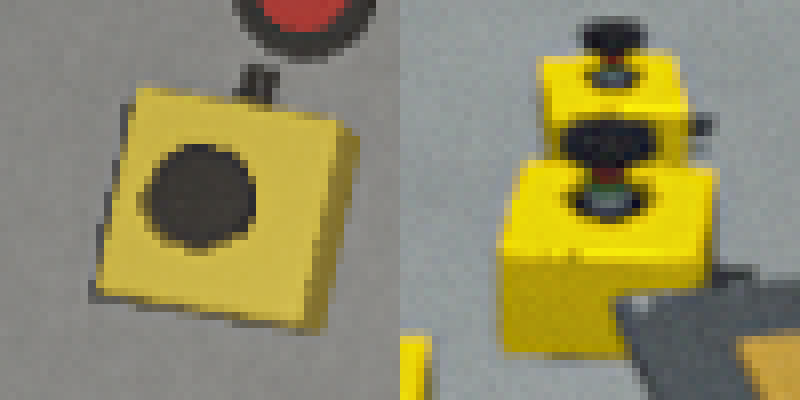

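The top crop shows the cap centred at about raw (160,199.5). In the side crop the cap top is at about raw (232,155). Both cameras agree on relative positions. They differ by about 5 mm in y, which I'll settle against the gripper. Now I move above the white plate.

Emit:
{"api": "apply_moves", "payload": {"series": "0 0 0 0 0 -0.098 -1;0 0 0 0 0 -0.098 -1;0 0 0 0 0 -0.098 -1;0 0 0 0 0 -0.098 -1;-1.07 -3.65 0 0 0 0 -1;-1.07 -3.65 0 0 0 0 -1;-1.07 -3.65 0 0 0 0 -1;-1.07 -3.65 0 0 0 0 -1;-1.07 -3.65 0 0 0 0 -1;-1.07 -3.65 0 0 0 0 -1", "squeeze": 40}}

```text
clock: 1.03
eef_pos: [303.3, 356.6, 248.2]
tcp_rot: [-3.141, 0.0, 3.141]
contact_force: [1.1, -0.5, 0.2]
opening: 0.996
```

Emit:
{"api": "apply_moves", "payload": {"series": "-1.07 -3.65 0 0 0 0 -1;-1.07 -3.65 0 0 0 0 -1;-1.07 -3.65 0 0 0 0 -1;-1.07 -3.65 0 0 0 0 -1;-1.07 -3.65 0 0 0 0 -1;-1.07 -3.65 0 0 0 0 -1;-1.07 -3.65 0 0 0 0 -1;-1.07 -3.65 0 0 0 0 -1;-1.07 -3.65 0 0 0 0 -1;-1.07 -3.65 0 0 0 0 -1"}}

```text
clock: 1.87
eef_pos: [410.0, -8.7, 248.5]
tcp_rot: [3.142, 0.001, 3.141]
contact_force: [0.1, 1.0, 0.1]
opening: 1.002
```

Emit:
{"api": "apply_moves", "payload": {"series": "-1.07 -3.65 1.5 0 0 0 -1;-1.07 -3.65 1.5 0 0 0 -1;-1.07 -3.65 1.5 0 0 0 -1;-1.07 -3.65 1.5 0 0 0 -1;-1.07 -3.65 1.5 0 0 0 -1;-1.07 -3.65 1.5 0 0 0 -1;-1.07 -3.65 1.5 0 0 0 -1;-1.07 -3.65 1.5 0 0 0 -1;0 0 0 0 0 0 -1;0 0 0 0 0 0 -1"}}

```text
clock: 2.7
eef_pos: [494.9, -300.1, 126.8]
tcp_rot: [3.14, -0.002, 3.138]
contact_force: [-1.2, -0.4, 0.1]
opening: 1.001
```

Run:
```python
from h import *
print(r.tcp_to_tips)
print(unproj("side",(232.0,155.2),91),unproj("top",(159.6,199.6),91))
im=r.grab_frame("side");cv2.imwrite("pics/a.png",cv2.resize(im[210:360,150:330],(720,600),interpolation=cv2.INTER_CUBIC))
```

```text
17.0
[531.41402197 290.71286226  91.        ] [526.93225261 295.75915193  91.        ]
```

View pics/a.png

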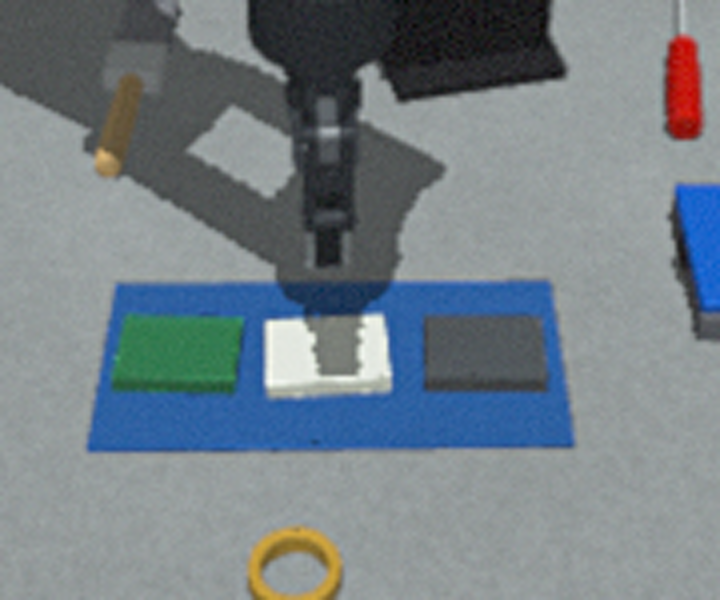

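Run:
```python
from h import *
for z in(110,122.8): print(z,(proj("side",np.array([[495,-300-y,z] for y in(38,44,50)]))-[150,210])*4)
```

```text
110 [[325.69389989 273.94663319]
 [326.3228956  281.98182622]
 [326.95960263 290.11552843]]
122.8 [[325.52814506 255.78848305]
 [326.16119806 263.77698977]
 [326.80207512 271.86422841]]
```

Emit:
{"api": "apply_moves", "payload": {"series": "-0.1 0 2.5 0 0 0 -1;0 0 2.5 0 0 0 -1;0 0 2.5 0 0 0 -1;0 0 2.5 0 0 0 -1;0 0 0.68 0 0 0 -1;0 0 0 0 0 0 -1;0 0 0 0 0 0 1;0 0 0 0 0 0 1;0 0 0 0 0 0 1;0 0 0 0 0 0 1", "squeeze": 40}}

```text
clock: 3.58
eef_pos: [497.4, -299.3, 23.6]
tcp_rot: [-3.14, 0.002, 3.141]
contact_force: [-0.7, 2.8, 7.7]
opening: 0.566
```

Emit:
{"api": "apply_moves", "payload": {"series": "0 0 0 0 0 0 1;0 0 0 0 0 0 1;0 0 0 0 0 0 1;0 0 0 0 0 0 1;0 0 0 0 0 0 1;0 0 -0.3 0 0 0 1;0 0 -0.7 0 0 0 1;0 0 -1 0 0 0 1;0 0 0 0 0 0 1;0 0 0 0 0 0 1"}}

```text
clock: 4.42
eef_pos: [496.9, -299.2, 42.6]
tcp_rot: [-3.141, 0.002, 3.141]
contact_force: [0.7, -0.6, -2.6]
opening: 0.57
```

Run:
```python
from h import *
im=r.grab_frame("side");cv2.imwrite("pics/b.png",cv2.resize(im[210:330,170:320],(750,600),interpolation=cv2.INTER_CUBIC))
print(r.sense())
```

```text
{'clock': 4.4667, 'qpos': array([-5.44549081e-01,  5.51046119e-01,  1.87078195e+00, -1.68334673e-05,
        7.18764351e-01, -2.11449239e+00]), 'qvel': array([-0.00126902,  0.01303491,  0.00640491,  0.00102037, -0.0027562 ,
       -0.00052376]), 'joint_efforts': array([ 1.31580524e-03, -6.40869856e+01, -2.34005445e+01, -1.10653466e-03,
        2.64674069e-03,  2.65742428e-04]), 'eef_pos': array([ 496.56593494, -298.98590762,   42.05050623]), 'tcp_rot': array([-3.14106573e+00,  8.50263063e-04,  3.14075252e+00]), 'contact_force': array([-0.71079003, -0.57558372, -2.96108676]), 'wrist_torque': array([-0.04544618,  0.0397864 , -0.06977826]), 'opening': 0.5670894692439272}
```

View pics/b.png

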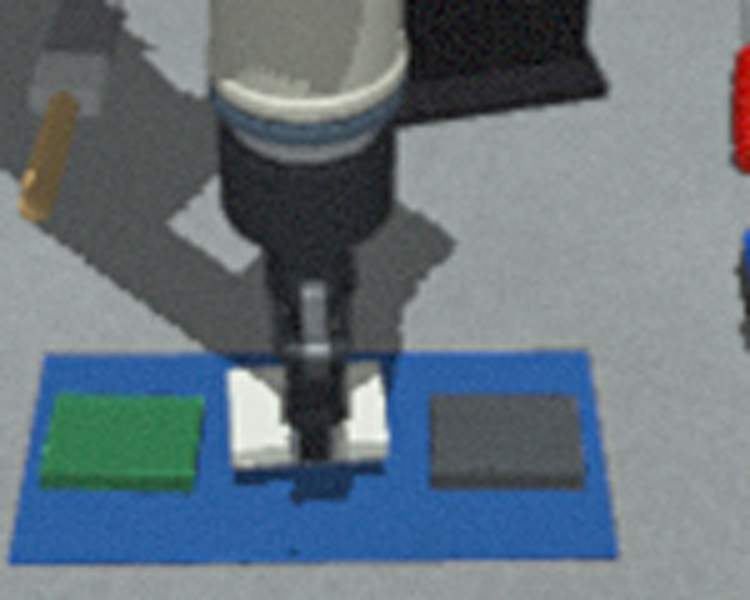

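The white plate is lifted level with its lower front edge at about (235–388, 465) in the crop, and the neighbours are undisturbed. I carry it up and over the stage while refining the pad yaw from the slab.

Emit:
{"api": "apply_moves", "payload": {"series": "0 0 -2 0 0 0 1;0 0 -3.5 0 0 0 1;0 0 -3.5 0 0 0 1;0 0 -3.5 0 0 0 1;0 0 -3.5 0 0 0 1;-0.6 2 0 0 0 0 1;-1.05 3.3 0 0 0 0 1;-1.05 3.3 0 0 0 0 1;-1.05 3.3 0 0 0 0 1;-1.05 3.3 0 0 0 0 1"}}

```text
clock: 5.3
eef_pos: [544.3, -145.4, 201.2]
tcp_rot: [3.141, -0.001, 3.14]
contact_force: [0.5, 0.3, -0.9]
opening: 0.568
```

Emit:
{"api": "apply_moves", "payload": {"series": "-1.05 3.3 0 0 0 -0.054 1;-1.05 3.3 0 0 0 -0.054 1;-1.05 3.3 0 0 0 -0.054 1;-1.05 3.3 0 0 0 0 1;-1.05 3.3 0 0 0 0 1;-0.5 1.3 0 0 0 0 1;0 0 0 0 0 0 1;0 0 0 0 0 0 1;0 0 0 0 0 0 1;0 0 0 0 0 0 1"}}

```text
clock: 6.13
eef_pos: [583.3, 34.5, 201.3]
tcp_rot: [-3.141, -0.001, -2.982]
contact_force: [-0.1, -0.2, -1.8]
opening: 0.568
```

Run:
```python
from h import *
for n in("top","side"):
    im=cv2.imread(f"pics/{n}_raw.png")
    for fg in ((85,84,82),(75,74,72)):
        im2=im.copy()
        A=np.abs(im2.astype(float)-fg).max(2)
        # paint pad region as slab colour
        h=cv2.convexHull(proj(n,box([602.4,31,.16],(86,66,6),120)).astype(np.float32));cv2.fillConvexPoly(im2,h.round().astype(int),fg)
        bg=np.median(im2[280:300,200:240].reshape(-1,3),axis=0)
        print(n,bg,*[np.round(t,4) for t in fit(n,im2,[602.,30.,.16],(140,160,10),110,fg,bg)])
s=r.sense();print(s["eef_pos"],s["tcp_rot"],s["contact_force"])
```

```text
top [131. 134. 134.] [5.976694e+02 4.233110e+01 1.729000e-01] 0.084
top [131. 134. 134.] [5.976012e+02 4.285290e+01 1.732000e-01] 0.0737
side [156.  112.5  52. ] [ 5.991643e+02 -6.633800e+00 -6.500000e-02] 0.2081
side [156.  112.5  52. ] [ 5.991218e+02 -6.977100e+00 -6.560000e-02] 0.18
[583.30417718  34.46779972 201.28927917] [-3.14129659e+00 -5.86382340e-04 -2.98152538e+00] [-0.06862125 -0.20354808 -1.77973082]
```

Emit:
{"api": "apply_moves", "payload": {"series": "-0.94 -0.32 0 0 0 0 1;-0.94 -0.33 0 0 0 0 1;0 0 1.5 0 0 0 1;0 0 1.5 0 0 0 1;0 0 1 0 0 0 1;0 0 0.7 0 0 0 1;0 0 0 0 0 0 1;0 0 0 0 0 0 1;0 0 0 0 0 0 1;0 0 0 0 0 0 1"}}

```text
clock: 6.97
eef_pos: [603.8, 32.3, 155.3]
tcp_rot: [-3.141, 0.001, -2.98]
contact_force: [0.2, 0.5, -2.2]
opening: 0.566
```

Run:
```python
from h import *
s=r.sense();print(s["eef_pos"],s["tcp_rot"],s["contact_force"])
a=r.grab_frame("side");b=r.grab_frame("top")
P=proj("side",np.array([[602,31,126]]))[0].astype(int);Q=proj("top",np.array([[602,31,126]]))[0].astype(int)
print(P,Q)
c=lambda im,p,w:cv2.resize(im[p[1]-w:p[1]+w,p[0]-w:p[0]+w],(400,400),interpolation=cv2.INTER_CUBIC)
cv2.imwrite("pics/c.png",np.hstack([c(a,P,30),c(b,Q,30)]))
cv2.imwrite("pics/side_c.png",a)
```

```text
[603.7871966   32.34295541 155.30763776] [-3.14141020e+00  1.33289409e-03 -2.98034058e+00] [ 0.2313814   0.50229697 -2.1996698 ]
[261 183] [239 176]
```

View pics/c.png

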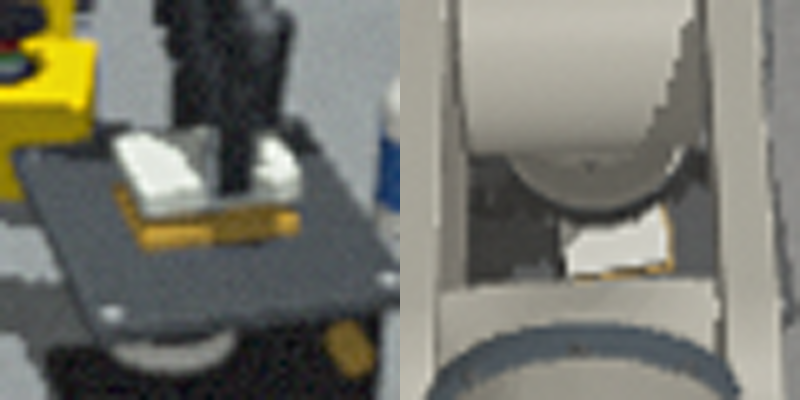

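Run:
```python
from h import *
P=np.array([261,183])-30;Q=np.array([239,176])-30
uz=lambda n,O,x,y,z:unproj(n,O+(np.array([x,y])+.5)*.15-.5,z)[:2].round(1)
print("top plate corner",uz("top",Q,667,267,149.8))
print("side plate front L,R bottom",uz("side",P,144,220,137.8),uz("side",P,301,200,137.8))
print("side plate front L,R top",uz("side",P,141,196,149.8),uz("side",P,299,170,149.8))
print("side pad front L,R bottom",uz("side",P,144,250,120),uz("side",P,298,236,120))
f=lambda p:box(p,(70,50,0),0)[::2,:2].round(1)
print("exp plate",f([603.3,32.3,.161]).tolist());print("pad top/side fit",f([601.8,28.4,.162]).tolist(),f([603.0,33.8,.162]).tolist())
# in-image fit of the pad's front strip is compared by projecting
for nm,b in(("pad side-fit",box([603,33.8,.16],(70,50,6),120)),("plate TCP",box([603.3,32.3,.16],(70,50,12),137.8))):
    print(nm,((proj("side",b)-P+.5)/.15-.5).round().tolist())
print("pad top-fit",((proj("top",box([601.8,28.4,.162],(70,50,6),120))-Q+.5)/.15-.5).round().tolist(),"plate",((proj("top",box([603.3,32.3,.16],(70,50,12),137.8))-Q+.5)/.15-.5).round().tolist())
```

```text
top plate corner [ 568.8 -188.8]
side plate front L,R bottom [571.9  -1.8] [640.5  10.7]
side plate front L,R top [570.3  -2.4] [639.8  15.5]
side pad front L,R bottom [572.7   3.2] [640.1  10.6]
exp plate [[572.8, 2.0], [564.7, 51.4], [641.9, 13.2], [633.8, 62.6]]
pad top/side fit [[571.3, -1.9], [563.2, 47.4], [640.4, 9.4], [632.3, 58.7]] [[572.5, 3.5], [564.4, 52.8], [641.6, 14.8], [633.5, 64.1]]
pad side-fit [[143.0, 250.0], [143.0, 238.0], [114.0, 193.0], [114.0, 181.0], [300.0, 231.0], [301.0, 219.0], [266.0, 176.0], [266.0, 164.0]]
plate TCP [[145.0, 215.0], [146.0, 191.0], [116.0, 159.0], [116.0, 135.0], [303.0, 197.0], [305.0, 173.0], [269.0, 142.0], [270.0, 118.0]]
pad top-fit [[275.0, 268.0], [275.0, 266.0], [174.0, 283.0], [173.0, 282.0], [253.0, 129.0], [253.0, 126.0], [153.0, 144.0], [152.0, 141.0]] plate [[267.0, 259.0], [267.0, 256.0], [164.0, 275.0], [163.0, 271.0], [245.0, 118.0], [245.0, 113.0], [143.0, 133.0], [142.0, 128.0]]
```

Emit:
{"api": "apply_moves", "payload": {"series": "0 -0.1 0.2 0 0 0 1;0 -0.1 0.2 0 0 0 1;0 0 0.2 0 0 0 1;0 0 0.1 0 0 0 1;0 0 0.1 0 0 0 1;0 0 0 0 0 0 1;0 0 0 0 0 0 1;0 0 0 0 0 0 1;0 0 0 0 0 0 1;0 0 0 0 0 0 1"}}

```text
clock: 7.9
eef_pos: [603.6, 30.4, 146.6]
tcp_rot: [-3.142, 0.0, -2.98]
contact_force: [0.5, 0.2, -1.3]
opening: 0.574
```

Emit:
{"api": "apply_moves", "payload": {"series": "0 0 0.05 0 0 0 1;0 0 0.05 0 0 0 1;0 0 0 0 0 0 1;0 0 0 0 0 0 1;0 0 0 0 0 0 1;0 0 0 0 0 0 1;0 0 0 0 0 0 1;0 0 0 0 0 0 1;0 0 0 0 0 0 1;0 0 0 0 0 0 1"}}

```text
clock: 8.73
eef_pos: [603.6, 30.4, 145.6]
tcp_rot: [-3.142, 0.0, -2.98]
contact_force: [-1.0, -0.1, 2.3]
opening: 0.569
```

Emit:
{"api": "apply_moves", "payload": {"series": "0 0 0.05 0 0 0 1;0 0 0 0 0 0 1;0 0 0 0 0 0 1;0 0 0 0 0 0 1;0 0 0 0 0 0 1;0 0 0 0 0 0 1;0 0 0 0 0 0 1;0 0 0 0 0 0 1;0 0 0 0 0 0 1;0 0 0 0 0 0 1"}}

```text
clock: 9.57
eef_pos: [603.6, 30.4, 145.5]
tcp_rot: [-3.142, 0.0, -2.98]
contact_force: [-3.6, -0.2, 7.2]
opening: 0.568
```

Emit:
{"api": "apply_moves", "payload": {"series": "0 0 0 0 0 0 0.2;0 0 0 0 0 0 -0.5;0 0 0 0 0 0 -1;0 0 0 0 0 0 -1;0 0 0 0 0 0 -1;0 0 -1 0 0 0 -1;0 0 -2.5 0 0 0 -1;0 0 -3 0 0 0 -1;2.43 -2.87 0 0 0 0 -1;2.43 -2.87 0 0 0 0 -1"}}

```text
clock: 10.4
eef_pos: [566.4, -33.8, 212.7]
tcp_rot: [-3.14, 0.005, -2.977]
contact_force: [0.7, -0.9, 0.0]
opening: 1.001
```

Emit:
{"api": "apply_moves", "payload": {"series": "2.43 -2.87 0 0 0 0 -1;2.43 -2.87 0 0 0 0 -1;2.43 -2.87 0 0 0 0 -1;2.43 -2.87 0 0 0 0 -1;2.43 -2.87 0 0 0 0 -1;2.43 -2.87 0 0 0 0 -1;2.43 -2.87 0 0 0 0 -1;2.43 -2.87 0 0 0 0 -1;0 0 0 0 0 0 -1;0 0 0 0 0 0 -1"}}

```text
clock: 11.23
eef_pos: [408.9, -293.5, 210.7]
tcp_rot: [-3.141, 0.001, -2.984]
contact_force: [-0.3, 0.6, 0.2]
opening: 1.001
```

Run:
```python
from h import *
f={n:r.grab_frame(n) for n in("top","side")}
for n in f:
    w=[603,31,.16];z=138
    P=proj(n,box(w,(35,25,0),138)).round().astype(int);fg=np.median(f[n][P[:,1],P[:,0]],axis=0)
    for bg in((85,84,80),(130,140,150)): print(n,fg,*[np.round(t,4) for t in fit(n,f[n],w,(70,50,12),126,fg,bg)])
    im=f[n].copy();q=proj(n,np.array([[603,31,130]]))[0].astype(int);cv2.imwrite(f"pics/{n}_d.png",im)
    c=cv2.resize(im[q[1]-20:q[1]+20,q[0]-20:q[0]+20],(400,400),interpolation=cv2.INTER_CUBIC)
    L=c if n=="top" else np.hstack([L,c])
    if n=="top":L=c
cv2.imwrite("pics/d.png",L)
s=r.sense();print(s["eef_pos"],s["tcp_rot"])
```

```text
top [194.5 203.  204.5] [6.023438e+02 2.861290e+01 1.601000e-01] 0.0043
top [194.5 203.  204.5] [6.016529e+02 2.891470e+01 1.677000e-01] 0.0103
side [230.  237.  233.5] [6.036103e+02 3.359220e+01 1.454000e-01] 0.0423
side [230.  237.  233.5] [6.03686e+02 3.44125e+01 1.26500e-01] 0.0455
[ 409.96765292 -291.74673386  210.41563483] [-3.14154142e+00  5.59607737e-04 -2.98108491e+00]
```

View pics/d.png

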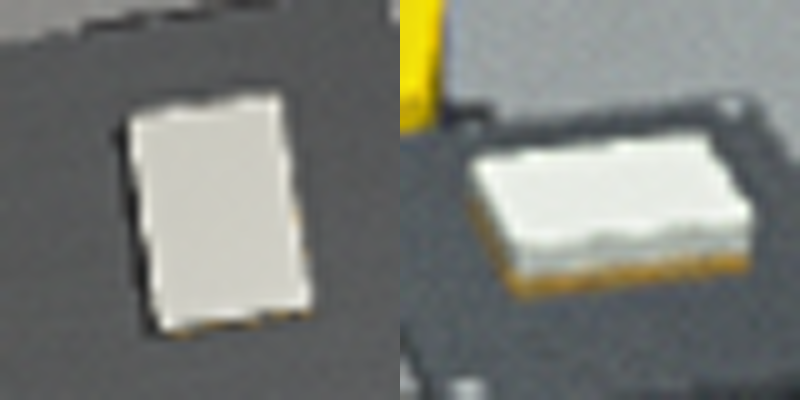

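Placed well: the white plate matches the earlier pad fit in both cameras to about 0.6 mm in position and 0.01 rad in yaw. Next I refit the green plate using a better colour channel.

Run:
```python
from h import *
for n in("top","side"):
    im=cv2.imread(f"pics/{n}_raw.png").astype(float);d=np.repeat((im[...,1]-im[...,0])[...,None],3,2)
    for nm,w in(("green",[409,-293,-.05]),("white",[496.3,-300,0])):
      P=proj(n,box(w,(40,25,0),16)).round().astype(int);fg=np.median(d[P[:,1],P[:,0]],axis=0)
      B=proj(n,np.array([[w[0]+a,w[1]+b,4] for a in(-20,0,20) for b in(-42,42)])).round().astype(int);bg=np.median(d[B[:,1],B[:,0]],axis=0)
      print(nm,n,fg,bg,*[np.round(t,4) for t in fit(n,d,w,(70,50,12),4,fg,bg)])
```

```text
green top [29. 29. 29.] [-48.5 -48.5 -48.5] [ 4.097918e+02 -2.931843e+02 -1.126000e-01] 0.0517
white top [7.5 7.5 7.5] [-47. -47. -47.] [ 4.953304e+02 -3.012044e+02 -1.240000e-02] 0.0283
green side [43.5 43.5 43.5] [-59.5 -59.5 -59.5] [ 4.104352e+02 -2.896626e+02 -9.480000e-02] 0.0548
white side [8.5 8.5 8.5] [-61.5 -61.5 -61.5] [ 4.959482e+02 -2.980117e+02 -8.800000e-03] 0.0127
```

Emit:
{"api": "apply_moves", "payload": {"series": "0 0 0 0 0 0.087 -1;0 0 0 0 0 0.087 -1;0 0 0 0 0 0.087 -1;0 0 4 0 0 0 -1;0 0 4 0 0 0 -1;0 0 4 0 0 0 -1;0 0 4 0 0 0 -1;0 0 2 0 0 0 -1;0 0 0.7 0 0 0 -1;0 0 0 0 0 0 -1"}}

```text
clock: 12.17
eef_pos: [409.6, -290.3, 21.6]
tcp_rot: [3.14, -0.003, 3.044]
contact_force: [0.0, 0.8, 0.7]
opening: 1.002
```

Emit:
{"api": "apply_moves", "payload": {"series": "0 0 0 0 0 0 1;0 0 0 0 0 0 1;0 0 0 0 0 0 1;0 0 0 0 0 0 1;0 0 0 0 0 0 1;0 0 0 0 0 0 1;0 0 0 0 0 0 1;0 0 0 0 0 0 1;0 0 0 0 0 0 1;0 0 0 0 0 0 1"}}

```text
clock: 13.0
eef_pos: [410.9, -292.5, 24.9]
tcp_rot: [-3.14, 0.003, 3.041]
contact_force: [0.5, 3.4, 8.3]
opening: 0.567
```

```bash
python3 -c "
from h import *
s=r.sense();print(s['eef_pos'],s['tcp_rot'],s['contact_force'],s['opening'])"
```

```text
[ 410.90622786 -292.5043546    24.93632815] [-3.14030963e+00  2.91101589e-03  3.04134596e+00] [0.4597251  3.44309767 8.27880062] 0.566696375080324
```

Emit:
{"api": "apply_moves", "payload": {"series": "0 0 -0.5 0 0 0 1;0 0 -1.5 0 0 0 1;0 0 -4 0 0 0 1;0 0 -4 0 0 0 1;0 0 -4 0 0 0 1;0 0 -4 0 0 0 1;-0.79 1.7 0 0 0 0 1;-1.59 3.41 0 0 0 0 1;-1.59 3.41 0 0 0 0 1;-1.59 3.41 0 0 0 0 1"}}

```text
clock: 13.83
eef_pos: [477.5, -177.8, 204.6]
tcp_rot: [-3.141, 0.002, 3.04]
contact_force: [0.9, -0.4, -0.1]
opening: 0.566
```

Emit:
{"api": "apply_moves", "payload": {"series": "-1.59 3.41 0 0 0 0 1;-1.59 3.41 0 0 0 0 1;-1.59 3.41 0 0 0 0 1;-1.59 3.41 0 0 0 0 1;-1.59 3.41 0 0 0 0 1;-1.59 3.41 0 0 0 0 1;-0.79 1.7 0 0 0 -0.088 1;0 0 0 0 0 -0.089 1;0 0 0 0 0 -0.089 1;0 0 0 0 0 0 1"}}

```text
clock: 14.67
eef_pos: [601.8, 32.0, 203.8]
tcp_rot: [-3.141, 0.001, -2.97]
contact_force: [-1.1, -0.3, -0.2]
opening: 0.567
```

Emit:
{"api": "apply_moves", "payload": {"series": "0 0 0.4 0 0 0 1;0 0 0.8 0 0 0 1;0 0 0.8 0 0 0 1;0 0 0 0 0 0 1;0 0 0 0 0 0 1;0 0 0 0 0 0 1;0 0 0 0 0 0 1;0 0 0 0 0 0 1;0 0 0 0 0 0 1;0 0 0 0 0 0 1"}}

```text
clock: 15.5
eef_pos: [601.9, 31.5, 183.2]
tcp_rot: [-3.142, 0.0, -2.975]
contact_force: [-0.1, 0.7, -1.0]
opening: 0.572
```

```bash
python3 -c "
from h import *
s=r.sense();print(s['eef_pos'],s['tcp_rot'],s['contact_force'],s['opening'])"
```

```text
[601.93641227  31.47271296 183.21231754] [-3.14152067e+00  3.66865085e-04 -2.97541107e+00] [-0.11067766  0.6510163  -1.02642039] 0.5718067026709117
```

Emit:
{"api": "apply_moves", "payload": {"series": "-0.1 -0.13 0.5 0 0 0 1;0 0 0.7 0 0 0 1;0 0 0.5 0 0 0 1;0 0 0.3 0 0 0 1;0 0 0.1 0 0 0 1;0 0 0 0 0 0 1;0 0 0 0 0 0 1;0 0 0 0 0 0 1;0 0 0 0 0 0 1;0 0 0 0 0 0 1"}}

```text
clock: 16.33
eef_pos: [603.2, 30.4, 162.2]
tcp_rot: [-3.142, 0.0, -2.975]
contact_force: [-0.3, 0.6, -0.1]
opening: 0.564
```

Emit:
{"api": "apply_moves", "payload": {"series": "0 0 0.05 0 0 0 1;0 0 0.05 0 0 0 1;0 0 0.05 0 0 0 1;0 0 0 0 0 0 1;0 0 0 0 0 0 1;0 0 0 0 0 0 1;0 0 0 0 0 0 1;0 0 0 0 0 0 1;0 0 0 0 0 0 1;0 0 0 0 0 0 1"}}

```text
clock: 17.17
eef_pos: [603.0, 30.4, 160.5]
tcp_rot: [3.142, 0.0, -2.975]
contact_force: [0.7, -0.1, -0.7]
opening: 0.57
```

Emit:
{"api": "apply_moves", "payload": {"series": "0 0 0.05 0 0 0 1;0 0 0.05 0 0 0 1;0 0 0 0 0 0 1;0 0 0 0 0 0 1;0 0 0 0 0 0 1;0 0 0 0 0 0 1;0 0 0 0 0 0 1;0 0 0 0 0 0 1;0 0 0 0 0 0 1;0 0 0 0 0 0 1"}}

```text
clock: 18.0
eef_pos: [603.0, 30.3, 159.5]
tcp_rot: [-3.142, 0.0, -2.975]
contact_force: [0.1, 0.3, -0.4]
opening: 0.567
```

Emit:
{"api": "apply_moves", "payload": {"series": "0 0 0.05 0 0 0 1;0 0 0 0 0 0 1;0 0 0 0 0 0 1;0 0 0 0 0 0 1;0 0 0 0 0 0 1;0 0 0 0 0 0 1;0 0 0 0 0 0 1;0 0 0 0 0 0 1;0 0 0 0 0 0 1;0 0 0 0 0 0 1"}}

```text
clock: 18.83
eef_pos: [603.1, 30.4, 159.1]
tcp_rot: [-3.142, 0.0, -2.975]
contact_force: [-0.7, 0.5, 2.1]
opening: 0.563
```

Emit:
{"api": "apply_moves", "payload": {"series": "0 0 0.04 0 0 0 1;0 0 0 0 0 0 1;0 0 0 0 0 0 1;0 0 0 0 0 0 1;0 0 0 0 0 0 1;0 0 0 0 0 0 1;0 0 0 0 0 0 1;0 0 0 0 0 0 1;0 0 0 0 0 0 1;0 0 0 0 0 0 1"}}

```text
clock: 19.67
eef_pos: [603.1, 30.3, 159.0]
tcp_rot: [-3.142, 0.0, -2.975]
contact_force: [-1.7, -1.1, 6.0]
opening: 0.561
```

Emit:
{"api": "apply_moves", "payload": {"series": "0 0 0 0 0 0 0.2;0 0 0 0 0 0 -0.5;0 0 0 0 0 0 -1;0 0 0 0 0 0 -1;0 0 0 0 0 0 -1;0 0 -1 0 0 0 -1;0 0 -2.5 0 0 0 -1;0 0 -3.5 0 0 0 -1;0.32 1.91 0 0 0 0 -1;0.64 3.83 0 0 0 0 -1"}}

```text
clock: 20.5
eef_pos: [586.6, 83.6, 231.9]
tcp_rot: [-3.14, 0.006, -2.979]
contact_force: [0.4, 1.2, -1.1]
opening: 0.998
```

Emit:
{"api": "apply_moves", "payload": {"series": "0.64 3.83 0 0 0 0 -1;0.64 3.83 0 0 0 0 1;0.64 3.83 0 0 0 0 1;0.64 3.83 0 0 0 0 1;0.32 1.91 0 0 0 0 1;0 0 0 0 0 0 1;0 0 0 0 0 0 1;0 0 0 0 0 0 1;0 0 0 0 0 0 1;0 0 0 0 0 0 1"}}

```text
clock: 21.33
eef_pos: [527.6, 249.4, 228.7]
tcp_rot: [-3.141, 0.0, -2.977]
contact_force: [-1.0, 0.6, -0.3]
opening: 0.003
```

Run:
```python
from h import *
f={n:r.grab_frame(n) for n in("top","side")}
L=[]
for n in f:
    w=[603,31,.16]
    P=proj(n,box(w,(35,25,0),150)).round().astype(int);fg=np.median(f[n][P[:,1],P[:,0]],axis=0)
    print(n,fg,*[np.round(t,4) for t in fit(n,f[n],w,(70,50,12),138,fg,(85,84,80))])
    q=proj(n,np.array([[603,31,138]]))[0].astype(int)
    L.append(cv2.resize(f[n][q[1]-20:q[1]+20,q[0]-20:q[0]+20],(400,400),interpolation=cv2.INTER_CUBIC))
cv2.imwrite("pics/e.png",np.hstack(L))
# plunger housing + cap from first top image
im=cv2.imread("pics/top_raw.png").astype(float)
d=np.minimum(im[...,2],im[...,1])-im[...,0]; m=(d>30)
c=im.max(2)
u,v=np.meshgrid(np.arange(150,172),np.arange(189,211));sub=c[189:211,150:172];wt=np.clip((110-sub)/60,0,1)*(np.hypot(u-160,v-199.5)<9)
cc=[(wt*u).sum()/wt.sum(),(wt*v).sum()/wt.sum()];print("cap px",cc,unproj("top",cc,86),wt.sum())
s=r.sense();print(s["eef_pos"],s["tcp_rot"],s["opening"],s["contact_force"])
```

```text
top [ 87.  121.5  80. ] [6.007495e+02 2.851750e+01 1.635000e-01] 0.0105
side [ 81.  128.   59.5] [6.036212e+02 2.694880e+01 5.930000e-02] 0.1526
cap px [np.float64(159.7800265918156), np.float64(198.9802038705865)] [529.58199777 296.35571333  86.        ] 112.81666666666666
[527.5249975  249.57110017 228.62536235] [-3.14151657e+00 -4.20972234e-05 -2.97683948e+00] 0.0003205821894144407 [-0.23206307  0.5858767  -0.47962795]
```

View pics/e.png

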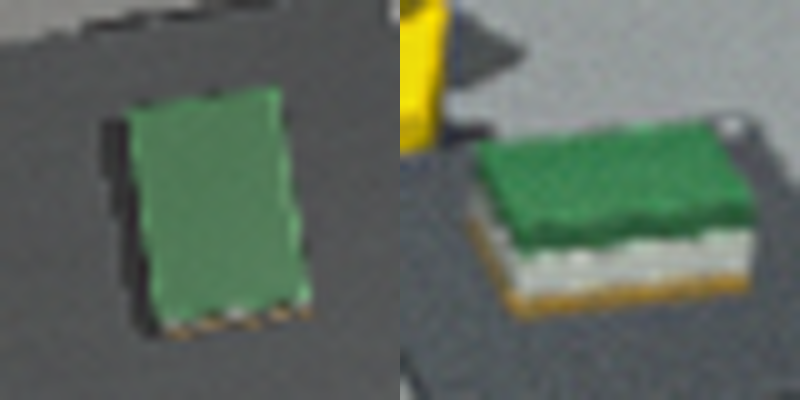

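Pile looks square: the green plate lies fully on the white one, and the brass edges line up. The gripper is shut. I move above the plunger cap.

Emit:
{"api": "apply_moves", "payload": {"series": "-0.48 2.3 0 0 0 0 1;-0.49 2.3 0 0 0 0 1;0 0 2 0 0 0 1;0 0 3 0 0 0 1;0 0 2 0 0 0 1;0 0 1.4 0 0 0 1;0 0 0.5 0 0 0 1;0 0 0 0 0 0 1;0 0 0 0 0 0 1;0 0 0 0 0 0 1"}}

```text
clock: 22.27
eef_pos: [529.9, 297.7, 140.8]
tcp_rot: [3.141, 0.002, -2.976]
contact_force: [-0.3, -0.8, 0.8]
opening: -0.001
```

Run:
```python
from h import *
a=r.grab_frame("side");im=a.astype(float)
d=np.repeat((im[...,1]-(im[...,0]+im[...,2])/2)[...,None],3,2)
w=[603,31,.16];P=proj("side",box(w,(35,25,0),150)).round().astype(int);fg=np.median(d[P[:,1],P[:,0]],axis=0)
print(fg,*[np.round(t,4) for t in fit("side",d,w,(70,50,12),138,fg,(0,0,0))])
print("cap side",unproj("side",(232,155.9),86))
s=r.sense();print(s["eef_pos"],s["contact_force"])
cv2.imwrite("pics/f.png",cv2.resize(a[110:190,185:285],(750,600),interpolation=cv2.INTER_CUBIC))
```

```text
[56.75 56.75 56.75] [6.033856e+02 3.392270e+01 1.391000e-01] 0.0458
cap side [531.64777845 295.41043352  86.        ]
[529.93493544 297.75824274 140.90105142] [ 0.41688776 -0.7587025  -0.31036492]
```

View pics/f.png

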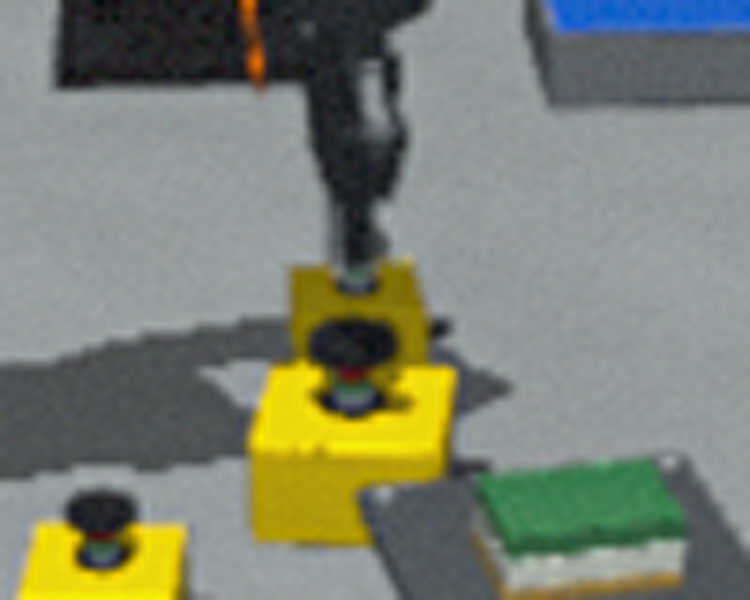

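Emit:
{"api": "apply_moves", "payload": {"series": "0 -0.1 0.9 0 0 0 1;0 0 0.9 0 0 0 1;0 0 0 0 0 0 1;0 0 0 0 0 0 1;0 0 0 0 0 0 1;0 0 0 0 0 0 1;0 0 0 0 0 0 1;0 0 0 0 0 0 1;0 0 0 0 0 0 1;0 0 0 0 0 0 1"}}

```text
clock: 23.15
eef_pos: [529.3, 296.6, 121.7]
tcp_rot: [3.142, 0.0, -2.975]
contact_force: [-0.1, 0.2, 0.5]
opening: 0.003
```

Emit:
{"api": "apply_moves", "payload": {"series": "0 0 0.3 0 0 0 1;0 0 0.3 0 0 0 1;0 0 0 0 0 0 1;0 0 0 0 0 0 1;0 0 0 0 0 0 1;0 0 0 0 0 0 1;0 0 0 0 0 0 1;0 0 0 0 0 0 1;0 0 0 0 0 0 1;0 0 0 0 0 0 1"}}

```text
clock: 23.98
eef_pos: [529.3, 296.5, 115.6]
tcp_rot: [3.142, 0.0, -2.975]
contact_force: [0.7, -0.2, -0.6]
opening: -0.0
```

No contact yet, so the shut tips are 17 mm ahead and contact is due at a TCP z of about 108.

Emit:
{"api": "apply_moves", "payload": {"series": "0 0 0.3 0 0 0 1;0 0 0.3 0 0 0 1;0 0 0.3 0 0 0 1;0 0 0 0 0 0 1;0 0 0 0 0 0 1;0 0 0 0 0 0 1;0 0 0 0 0 0 1;0 0 0 0 0 0 1;0 0 0 0 0 0 1;0 0 0 0 0 0 1"}}

```text
clock: 24.82
eef_pos: [529.3, 296.5, 106.7]
tcp_rot: [3.142, 0.0, -2.975]
contact_force: [-1.1, 0.5, 3.1]
opening: -0.0
```

Emit:
{"api": "apply_moves", "payload": {"series": "0 0 0.2 0 0 0 1;0 0 0.2 0 0 0 1;0 0 0 0 0 0 1;0 0 0 0 0 0 1;0 0 0 0 0 0 1;0 0 0 0 0 0 1;0 0 0 0 0 0 1;0 0 0 0 0 0 1;0 0 0 0 0 0 1;0 0 0 0 0 0 1"}}

```text
clock: 25.65
eef_pos: [529.3, 296.5, 102.6]
tcp_rot: [3.142, 0.0, -2.975]
contact_force: [-0.6, -0.4, 4.0]
opening: -0.001
```

Emit:
{"api": "apply_moves", "payload": {"series": "0 0 0.2 0 0 0 1;0 0 0.2 0 0 0 1;0 0 0.2 0 0 0 1;0 0 0.07 0 0 0 1;0 0 0 0 0 0 1;0 0 0 0 0 0 1;0 0 0 0 0 0 1;0 0 0 0 0 0 1;0 0 0 0 0 0 1;0 0 0 0 0 0 1"}}

```text
clock: 26.48
eef_pos: [529.3, 296.5, 96.2]
tcp_rot: [3.142, 0.0, -2.975]
contact_force: [-1.6, -1.3, 6.7]
opening: -0.002
```

Run:
```python
from h import *
F=[]
for i in range(6):
    a=r.grab_frame("side");s=r.sense();F.append([*s["contact_force"],s["eef_pos"][2]])
print(np.mean(F,0),np.std(F,0),s["clock"])
cv2.imwrite("pics/g.png",cv2.resize(a[135:185,205:270],(780,600),interpolation=cv2.INTER_CUBIC))
```

```text
[-1.48618081 -1.2673128   7.81474347 96.20273508] [0.34938099 0.26282345 0.47061549 0.01401821] 26.7833
```

View pics/g.png

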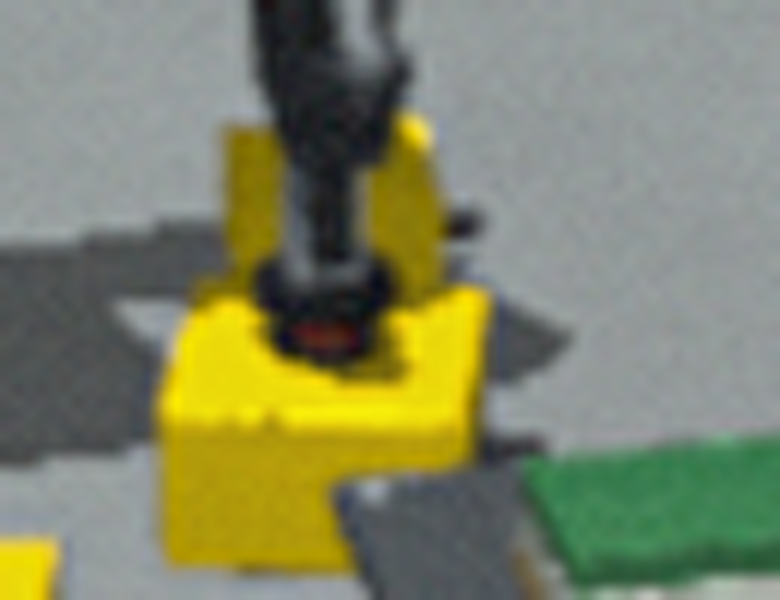

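The fingertips sit centred on the cap at (320,280). The steel is fully in and red shows just above the housing at (325,335). Height gives 11.8 mm of travel, and the force of 7.8 N implies 11.6 mm, so the two agree. Handing in.

```bash
python3 -c "
from rig import r
r.sign_off()"
```

```text
the job is handed in; nothing more can be done
```

The pile is built, and I handed the job in at about 27 s with the shut gripper still holding the plunger half-way down. No verdict is reported on hand-in.

- **Pile:** I lowered the white ceramic plate onto the brass pad and the green glass plate onto it, watching the contact force and releasing at about 6–7 N. Compared with the pad in each camera's own view, the white plate is within about 0.6 mm. The green plate is within about 1 mm (top: −1.0 mm, side: +0.4 mm). Yaw agrees to about 0.02 rad.
- **Plunger:** Fingertip height gives 11.8 mm of travel (TCP 96.2 mm), and the average force of 7.8 N implies about 11.6 mm. The last picture shows the fingertips centred on the cap. I could not see the green band's lower edge clearly in it, so the travel figure rests on height and force.
- **Disagreements:** The two cameras differed by about 5 mm in absolute y, so I used only same-camera comparisons for alignment. While the gripper closed on each plate, the fingertips probably pressed on the mat with about 8 N. No harm showed.
- **Other objects:** I did not touch the spare plate or anything else on purpose. The spare plate had not moved when the white plate was lifted, but I did not check the rest in a final full view.

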